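Stack the weighted king and seat its crown on the sprung tang

ROBOT

A 6-joint arm with a two-finger parallel gripper is mounted at the origin on the work surface. World frame = base frame: x ahead of the robot, y to its left, z up, the work surface at z = 0. Lengths are in m, angles in rad, forces in N, time in s.
With the tool pointing down it reaches from about 0.375 to 0.9 m from the base axis. Payload 3.1 kg.
Tool frame: the origin (TCP) lies midway between the tips of the shut fingers; the grasp point (between the pads) lies 19 mm behind it; z points along the fingers, y is the line along which they close (so a half turn about z gives the same grasp; the last joint's range is limited). The gripper opens to 85 mm and grips with 20 to 120 N. Pads are 22 mm wide; open, the fingers measure 114 mm over their backs; the gripper's body (76 mm by 85 mm) begins 54 mm behind the grasp point. The pads swing forward as they close: fully open they stand 13 mm farther back than shut.
Start: joints at [-1.49, 0.527, 1.433, -0, 1.181, -0.178], TCP at [0.16, -0.604, 0.231] pointing down, gripper open.
Joint ranges: [-3.08, 3.08], [-0.75, 2.2], [0.22, 2.44], [-1.43, 4.57], [0, 2.65], [-2.85, 2.85]. Speed limits (rad/s): [2.79, 2.79, 3.14, 3.14, 3.14, 3.14].

INTERFACE

Orientations are given as a unit quaternion [x, y, z, w].
In Python, from station import manip gives the robot as it stands. The module is installed in compiled form; this text tells all that it offers.
- The arm moves only by the tool apply_moves, never from a script. Its arguments are lists of equal length, an entry for each row: "claw": the gripper's target within -1 to 1 (fully open at 1, half-way at 0, shut at -1); "travel": the shift along the tool's x, y, z scaled (see below), a list of three; "turn": the turn, a rotation vector about the tool's x, y, z scaled (see below), a list of three. In form: {"claw": [claw, ...], "travel": [[dx, dy, dz], ...], "turn": [[rx, ry, rz], ...]}. A call has 1 to 5 rows; each row is the pose to reach, as a shift and turn from the pose commanded when the call began, along the tool's axes at that moment, turning the shorter way round; what a row does not reach only later rows make up. The controller multiplies each number of a shift by 800 mm and each number of a turn by 180 degrees. A row lasts 1/12 s, in which the tool goes at most 41.7 mm and 7.16 degrees, less where a joint would pass 70% of its speed; a pose out of reach is approached as far as the arm can. A call with a number of a shift or a turn outside -1 to 1 is refused whole. A call with a gripper value outside its range is refused whole. The fingers move at their own pace and stop on an object; "newtons" is the grip in N (left out, the last holds). Time passes only in rows, so rows that repeat a pose let the fingers close. It gives the time, the measured TCP pose, the force, the opening and the grip force at its end, in the units of the state.
- manip.sense(): the state, without advancing time (a new reading comes with each control period).
- manip.snapshot(name): name is "scene" or "top" or "wrist"; returns a dict with "pixels" (480x640x3 uint8, red, green, blue), "depth" (480x640 float32, m along the optical axis (not along the pixel's ray), 0 where there is no reading), "intrinsics" (3x3 intrinsics, pixels), "k1" (the pictures are not rectified: a ray, as slopes to the right and down, at radius r is drawn at 1 + k1 r^2 times it, then the intrinsics apply), "R" (3x3) and "t" (3): a world point X has camera coordinates R X + t. Camera axes: x right, y down, z forward; pixel columns grow to the right and rows downward; lengths in m; the calibration is good to about 2 mm. A picture is of the moment at which its call begins.
- manip.sign_off(): hands the job in; it is judged then, once.
The state is a dict: "t": time; "q": joint angles; "qd": joint speeds; "tau": joint torques, N m; "tcp_pos": TCP position; "tool_rot": TCP orientation; "force": force on the tool from outside, world axes, zero at the start; "ft_torque": the same for the moment, N m; "finger_gap": opening from 0.0 (shut) to 1.0 (fully open); "gripper_force": force on a finger pad.
Only numpy, scipy, OpenCV 4.12 (cv2) and the standard library are available. Lean on these libraries where they do the work, as an engineer would, in place of code of your own. Each camera call takes 0.05 s, during which the arm holds its last target. There are 200 camera calls.

TASK

Build up the weighted king on the post of the grey jig: the brass weight ring goes on first, fully down on the dark foot, then the green collar on top of it, then the bone crown. The crown only goes home when the slot inside it drops over the brass tang on top of the post, so rest it on the tang, turn it under a light press until you feel it drop, and lower it fully home onto the collar; bone cracks, so never force it. Let go, and leave the other things on the bench where they stand.

Things in the scene. Friction and masses are not known exactly. Their poses are not given: they have to be found in the camera images.
- jig: Fixed grey block 110 x 110 x 22 mm, carrying a dark round wooden foot (radius 30 mm; its top, the seat, is 34 mm above the origin) and an upright steel post (radius 11 mm, chamfered top 87 mm above the origin). Origin: centre of the block's underside on the bench; x along one side of the block, z up along the post.
- tang_top (a point): Top of the brass tang on the post, 97 mm above the jig's origin: an upright flat blade 18 mm long, 5 mm thick. Sprung: sinks from 3 N, stops after 2 mm at 6 N. It does not turn, but its direction is not tracked (this point has the jig's axes): its length is turned from the jig's x axis by 0.35 to 1.7 rad, counter-clockwise seen from above.
- brass_weight: Loose brass ring, outer radius 27 mm, hole radius 13.5 mm, 18 mm high, about 0.24 kg. Origin: centre of its underside; z up.
- jade_collar: Loose green jade-coloured resin ring, outer radius 23 mm, hole radius 13.5 mm, 18 mm high, about 30 g. Origin: centre of its underside; z up.
- crown: Loose bone king crown, about 60 g: plain round skirt of radius 20 mm up to 38 mm, then a dome to 48 mm and a small cross to 63 mm, its 17 mm bar along x. Seen from below: a bore of radius 11.9 mm, 20 mm deep, and above it the slot. Home on the collar, its underside is 70 mm above the jig's origin. Origin: centre of its underside; z up.
- crown_slot (a point): Mouth of the slot in the crown, 20 mm above its underside on its axis. The slot is 8.6 mm wide, 24 mm long, 11 mm deep, and runs along the crown's x axis, as the bar of the cross does; either way round fits. Off the tang, the crown stands 7 mm proud of the collar (5 mm with the tang pushed to its stop); over the tang, it comes down onto the collar.
- queen: Bystander: green jade-coloured resin chess queen, radius 17 mm, 82 mm tall, standing. Origin: centre of its underside.
- canister: Bystander: round tin canister with a screw lid, radius 42 mm, 80 mm tall. Origin: centre of its underside.
- spokeshave: Bystander: steel spokeshave, 270 mm long along its y axis, 24 mm high. Origin: centre of its underside.
- template: Bystander: flat wooden measuring template with a bishop profile, 120 mm along y, about 60 mm wide, 5 mm thick. Origin: its underside, near the middle.
- slug: Bystander: solid brass slug, radius 12 mm, 16 mm high. Origin: centre of its underside.
- rook: Bystander: dark wooden chess rook, radius 16 mm, 50 mm tall. Origin: centre of its underside.
- sanding_block: Bystander: cork sanding block 100 x 60 x 30 mm. Origin: centre of its underside.

How it is judged:
By the outcome, as a careful person would: the job done as asked, in the order asked, and still so for the second after the job is handed in, with the robot touching nothing.
It also fails if it takes over 72 s, if anything falls off the work surface, if the arm or the gripper's body presses on something with over 40 N, if the wrist force passes 120 N, or if a joint passes its speed limit or range.

## Working session

There is one attempt and no reset: what is moved stays moved. The work goes in short steps, Python scripts to look and compute and a tool call to move; the robot and the scene stay as the last step left them, time stands still between calls to the robot, and variables do not carry over. Pictures are saved under pics/ and viewed, at most 10 in all, crops included, and the job is handed in when it is done.

Besides the shell and the picture viewer there is one more tool, called as name(argument=value, ...), one argument or row to a line, values as JSON. apply_moves: Moves the arm, as the interface text tells. Shifts and turns lie within -1 to 1; 1 stands for 800 mm of shift or 180 degrees of turn. Its arguments: {"type":"object","properties":{"claw":{"type":"array","items":{"type":"number"}},"travel":{"type":"array","items":{"type":"array","items":{"type":"number"}}},"turn":{"type":"array","items":{"type":"array","items":{"type":"number"}}},"newtons":{"type":"number"}},"required":["claw","travel","turn"]}

```bash
mkdir -p pics
cat > h.py <<'E'
import numpy as np, cv2, pickle
from station import manip
def snap(name,tag):
    s=manip.snapshot(name); pickle.dump(s,open(f'{tag}.pkl','wb'))
    cv2.imwrite(f'pics/{tag}.png',s['pixels'][:,:,::-1]); return s
def load(tag): return pickle.load(open(f'{tag}.pkl','rb'))
def ray(s,u,v):
    K=np.array(s['intrinsics']); k=float(s['k1'])
    d=np.array([(u-K[0,2])/K[0,0],(v-K[1,2])/K[1,1]]); p=d.copy()
    for _ in range(20): p=d/(1+k*(p@p))
    R=np.array(s['R']);t=np.array(s['t'])
    return -R.T@t, R.T@np.array([p[0],p[1],1])
def at_z(s,u,v,z):
    c,d=ray(s,u,v); return c+d*(z-c[2])/d[2]
def at_depth(s,u,v):
    c,d=ray(s,u,v); return c+d*float(s['depth'][int(v),int(u)])
def cloud(s):
    K=np.array(s['intrinsics']); k=float(s['k1'])
    v,u=np.mgrid[0:480,0:640]
    d=np.stack([(u-K[0,2])/K[0,0],(v-K[1,2])/K[1,1]],-1); p=d.copy()
    for _ in range(20): p=d/(1+k*(p**2).sum(-1,keepdims=True))
    z=s['depth'][...,None]; X=np.concatenate([p*z,z],-1)
    return (X-np.array(s['t']))@np.array(s['R'])
def proj(s,X):
    c=np.array(s['R'])@np.array(X)+np.array(s['t']); p=c[:2]/c[2]; p=p*(1+float(s['k1'])*(p@p))
    K=np.array(s['intrinsics']); return p[0]*K[0,0]+K[0,2],p[1]*K[1,1]+K[1,2]
E
python3 - <<'E'
from h import *
a=snap('scene','scene0');b=snap('top','top0');c=snap('wrist','wrist0')
cv2.imwrite('pics/both0.png',cv2.resize(np.vstack([a['pixels'],b['pixels']])[:,:,::-1],(400,600)))
for s in (a,b,c): print(-np.array(s['R']).T@s['t'],np.array(s['R'])[2],s['intrinsics'][0][0],s['k1'])
print(manip.sense())
E
```

```text
[1.4599102  0.27839441 0.74177349] [-0.77455892 -0.25367922 -0.57940084] 451.4609912212351 -0.004918273342978681
[0.430661   0.00594276 1.40209209] [ 0.12056763 -0.00538157 -0.99269053] 495.10368748275675 -0.035747607790666394
[ 0.22675785 -0.58617738  0.37364532] [-0.26353634 -0.06796799 -0.96225202] 393.58285757394583 -0.06976838537574247
{'t': 0.15, 'q': array([-1.49049832e+00,  5.28314925e-01,  1.43361885e+00,  1.65840905e-06,
        1.18140056e+00, -1.78503102e-01]), 'qd': array([ 0.00239194, -0.002344  , -0.00373002,  0.00179346, -0.00038287,
        0.00102673]), 'tau': array([ 7.12608016e-04, -4.42743909e+01, -1.78276312e+01, -2.31853592e-04,
        5.62589892e-03, -2.62313989e-06]), 'tcp_pos': array([ 0.15993286, -0.60361573,  0.23051668]), 'tool_rot': array([ 9.91639089e-01,  1.29039372e-01,  4.35093970e-05, -8.69756539e-04]), 'force': array([-0.62644611,  0.20308178, -0.20044036]), 'ft_torque': array([ 0.02686452, -0.00551094, -0.01861742]), 'gripper_force': 0.0, 'finger_gap': 0.9968842211699974}
```

View pics/top0.png

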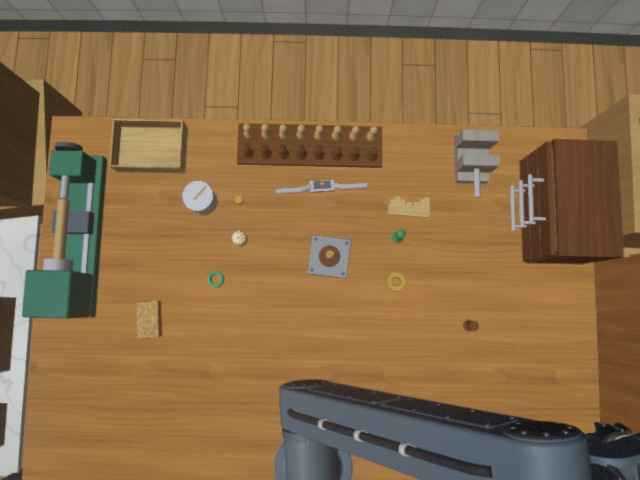

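View pics/scene0.png

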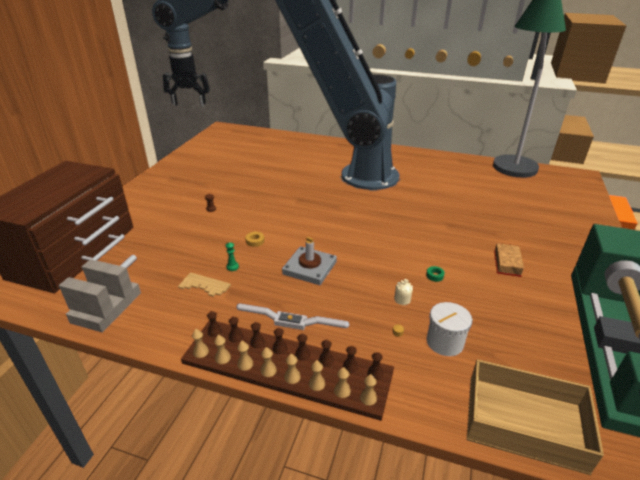

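The top view shows the jig at (329,256), brass ring (397,282), green collar (216,279) and crown (239,238). The scene view shows the post top at (310,240), ring (255,239), collar (436,273) and crown (403,292), so I'll triangulate from both.

Run:
```python
from h import *
a=load('scene0');b=load('top0');K=cloud(b);Ka=cloud(a)
def tri(p,q):
    (c1,d1),(c2,d2)=ray(b,*p),ray(a,*q)
    A=np.stack([d1,-d2],1);x=np.linalg.lstsq(A,c2-c1,rcond=None)[0]
    P,Q=c1+x[0]*d1,c2+x[1]*d2; return ((P+Q)/2).round(4),np.linalg.norm(P-Q).round(4)
print('brass',tri((397,282),(255,238)));print('collar',tri((216,279.5),(436,272.5)));print('crown',tri((239,238),(403,283)));print('post',tri((330,254),(309.5,240)))
hsv=cv2.cvtColor(b['pixels'],cv2.COLOR_RGB2HSV)
for n,(u,v) in dict(brass=(397,282),collar=(216,279),crown=(239,238),jig=(329,256),queen=(399,236),can=(198,197)).items():
    w=22;P=K[v-w:v+w,u-w:u+w].reshape(-1,3); P=P[(P[:,2]>.010)&(P[:,2]<.3)]
    print(n,len(P),(P.min(0)+P.max(0))/2,P.min(0).round(3),P.max(0).round(3))
    if n=='jig':
        Q=P[(P[:,2]>.015)&(P[:,2]<.028)]; r=cv2.minAreaRect((Q[:,:2]*1000).astype(np.float32)); print(r)
print(K[470:10:-60,300].round(3)[:3])
```

```text
brass (array([ 0.5058, -0.2235,  0.0063]), np.float64(0.0051))
collar (array([0.5025, 0.2863, 0.0072]), np.float64(0.004))
crown (array([0.6168, 0.2179, 0.0457]), np.float64(0.0006))
post (array([ 0.5733, -0.0325,  0.086 ]), np.float64(0.0011))
brass 224 [ 0.52262822 -0.21326503  0.01870325] [ 0.478 -0.247  0.01 ] [ 0.567 -0.179  0.027]
collar 148 [0.52055033 0.29992487 0.01828704] [0.479 0.262 0.01 ] [0.562 0.337 0.026]
crown 182 [0.60896152 0.23811511 0.03770585] [0.58 0.2  0.01] [0.637 0.276 0.065]
jig 1522 [ 0.57520632 -0.03261899  0.05504904] [ 0.516 -0.091  0.01 ] [0.634 0.026 0.1  ]
((574.44482421875, -32.87908935546875), (110.01190948486328, 110.00616455078125), 84.27625274658203)
queen 128 [ 0.65879441 -0.23378213  0.04763028] [ 0.616 -0.285  0.01 ] [ 0.701 -0.182  0.085]
can 908 [0.72740462 0.33107493 0.04916912] [0.685 0.288 0.01 ] [0.77  0.374 0.088]
[[0.093 0.028 0.328]
 [0.223 0.03  0.37 ]
 [0.312 0.043 0.001]]
```

```bash
cat >> h.py <<'E'
from scipy.spatial.transform import Rotation as Ro
def plan(x,y,z,yaw=None):
    "print normalised travel/turn from the present pose to a tool-down pose"
    s=manip.sense(); R=Ro.from_quat(s['tool_rot']); 
    d=R.inv().apply(np.array([x,y,z])-s['tcp_pos'])
    X=R.apply([1,0,0]); cur=np.arctan2(X[1],X[0])
    yaw=cur if yaw is None else np.radians(yaw)
    T=Ro.from_euler('z',yaw)*Ro.from_euler('x',np.pi); r=(R.inv()*T).as_rotvec()
    print('t %.2f'%s['t'],s['tcp_pos'].round(4),'yaw %.2f'%np.degrees(cur),'gap %.3f'%s['finger_gap'],'F',s['force'].round(1),'travel',(d/.8).round(4),'turn',(r/np.pi).round(4),'q',s['q'].round(2))
E
python3 - <<'E'
from h import *
plan(.506,-.2235,.14,0)
E
```

```text
t 0.15 [ 0.1599 -0.6036  0.2305] yaw 14.83 gap 0.997 F [-0.6  0.2 -0.2] travel [ 0.5397 -0.3484  0.1139] turn [-0.0006 -0.      0.0824] q [-1.49  0.53  1.43  0.    1.18 -0.18]
```

apply_moves(
  claw=[1,1,1,1,1],
  travel=[
    [0.045,-0.029,0],
    [0.09,-0.058,0],
    [0.135,-0.087,0],
    [0.18,-0.116,0.02],
    [0.18,-0.116,0.038],
  ],
  turn=[
    [0,0,0],
    [0,0,0],
    [0,0,0],
    [0,0,0],
    [0,0,0],
  ],
  newtons=30,
)

```text
t: 0.57
tcp_pos: [0.2787, -0.4726, 0.2015]
tool_rot: [0.991, 0.131, 0.001, -0.001]
force: [0.3, -0.5, -0.1]
finger_gap: 0.999
gripper_force: 0.0
```

apply_moves(
  claw=[1,1,1,1,1],
  travel=[
    [0.045,-0.029,0],
    [0.09,-0.058,0],
    [0.135,-0.087,0],
    [0.18,-0.116,0.02],
    [0.18,-0.116,0.038],
  ],
  turn=[
    [0,0,0],
    [0,0,0],
    [0,0,0],
    [0,0,0],
    [0,0,0],
  ],
)

```text
t: 0.98
tcp_pos: [0.3942, -0.3467, 0.1711]
tool_rot: [0.991, 0.131, 0.001, 0.0]
force: [-0.5, 0.5, 0.9]
finger_gap: 1.001
gripper_force: 0.0
```

apply_moves(
  claw=[1,1,1,1,1],
  travel=[
    [0.045,-0.029,0],
    [0.09,-0.058,0],
    [0.135,-0.087,0.02],
    [0.18,-0.116,0.038],
    [0.18,-0.116,0.038],
  ],
  turn=[
    [0,0,0.04],
    [0,0,0.08],
    [0,0,0.082],
    [0,0,0.082],
    [0,0,0.082],
  ],
)

```text
t: 1.4
tcp_pos: [0.508, -0.2206, 0.1388]
tool_rot: [1.0, 0.002, -0.0, -0.001]
force: [0.7, -0.4, 0.2]
finger_gap: 0.995
gripper_force: 0.0
```

Run:
```python
from h import *
plan(.506,-.2235,.14,0)
s=snap('wrist','w1')
plan(.506,-.2235,.14,0)
print(proj(s,[.506,-.2235,.018]))
K=cloud(s);print('depth med',np.nanmedian(K[...,2]))
```

```text
t 1.40 [ 0.508  -0.2206  0.1388] yaw 0.23 gap 0.995 F [ 0.7 -0.4  0.2] travel [-0.0025  0.0037 -0.0015] turn [-0.0007  0.0002  0.0013] q [-0.61  0.56  1.7   0.    0.89  0.95]
t 1.45 [ 0.5086 -0.2193  0.1381] yaw 0.32 gap 0.999 F [ 2.1  1.  -0. ] travel [-0.0032  0.0053 -0.0024] turn [-0.0011  0.0003  0.0018] q [-0.61  0.56  1.7   0.    0.89  0.95]
(np.float64(323.40968565865325), np.float64(232.64079558797272))
depth med 0.0009721000717119734
```

View pics/w1.png

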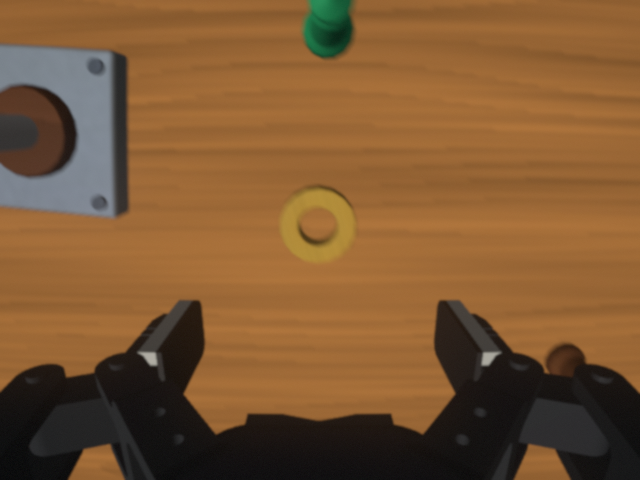

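The wrist view shows the brass ring's top centred at (318,224), with the fingers clear of it. I'll locate it by its ellipse.

Run:
```python
from h import *
s=load('w1')
print(at_z(s,318,224,.018),at_depth(s,290,224),at_depth(s,346,224))
K=cloud(s)[180:270,270:370].reshape(-1,3);P=K[(K[:,2]>.014)&(K[:,2]<.024)]
print(len(P),P.mean(0),cv2.minEnclosingCircle((P[:,:2]*1e3).astype(np.float32)))
plan(.508,-.2215,.0)
```

```text
[ 0.51216148 -0.21972366  0.018     ] [ 0.51184393 -0.20031125  0.01703275] [ 0.51269354 -0.23892825  0.0198131 ]
3447 [ 0.51032133 -0.220593    0.0183041 ] ((509.41796875, -220.42591857910156), 27.0286808013916)
t 1.45 [ 0.5086 -0.2193  0.1381] yaw 0.32 gap 0.999 F [ 2.1  1.  -0. ] travel [-0.0005  0.0034  0.1726] turn [-0.0011  0.0003 -0.    ] q [-0.61  0.56  1.7   0.    0.89  0.95]
```

apply_moves(
  claw=[0.7,0.7,0.7,0.7,0.7],
  travel=[
    [0.001,0.0015,0.04],
    [0.001,0.0015,0.09],
    [0.001,0.0015,0.135],
    [0.001,0.0015,0.16],
    [0.001,0.0015,0.172],
  ],
  turn=[
    [0,0,0.002],
    [0,0,0.002],
    [0,0,0.002],
    [0,0,0.002],
    [0,0,0.002],
  ],
)

```text
t: 1.87
tcp_pos: [0.5052, -0.2248, -0.0006]
tool_rot: [1.0, -0.003, -0.002, -0.002]
force: [0.2, 0.2, 0.7]
finger_gap: 0.85
gripper_force: 0.0
```

apply_moves(
  claw=[0.2,-0.2,-0.5,-0.5,-0.5],
  travel=[
    [0,0,0],
    [0,0,0],
    [0,0,0],
    [0,0,0],
    [0,0,0],
  ],
  turn=[
    [0,0,0],
    [0,0,0],
    [0,0,0],
    [0,0,0],
    [0,0,0],
  ],
  newtons=40,
)

```text
t: 2.28
tcp_pos: [0.5079, -0.2263, 0.0038]
tool_rot: [1.0, -0.003, 0.001, 0.001]
force: [0.4, -0.3, -1.7]
finger_gap: 0.601
gripper_force: 42.7
```

Run:
```python
from h import *
plan(.574,-.0328,.15,0)
```

```text
t 2.28 [ 0.5079 -0.2263  0.0038] yaw -0.29 gap 0.601 F [ 0.4 -0.3 -1.7] travel [ 0.0818 -0.242  -0.183 ] turn [ 0.0005 -0.0007 -0.0016] q [-0.62  0.79  1.75 -0.    0.6   0.96]
```

apply_moves(
  claw=[-0.5,-0.5,-0.5,-0.5,-0.5],
  travel=[
    [0,0,-0.03],
    [0,0,-0.08],
    [0,0,-0.13],
    [0,-0.02,-0.17],
    [0.01,-0.05,-0.185],
  ],
  turn=[
    [0,0,0],
    [0,0,0],
    [0,0,0],
    [0,0,0],
    [0,0,0],
  ],
)

```text
t: 2.7
tcp_pos: [0.5172, -0.1886, 0.1562]
tool_rot: [1.0, -0.004, 0.004, 0.003]
force: [0.1, 0.3, -2.5]
finger_gap: 0.6
gripper_force: 43.5
```

apply_moves(
  claw=[-0.5,-0.5,-0.5,-0.5,-0.5],
  travel=[
    [0.015,-0.045,0],
    [0.03,-0.09,0],
    [0.045,-0.135,0],
    [0.06,-0.17,0],
    [0.0738,-0.191,0],
  ],
  turn=[
    [0,0,0],
    [0,0,0],
    [0,0,0],
    [0,0,0],
    [0,0,0],
  ],
)

```text
t: 3.12
tcp_pos: [0.5749, -0.0297, 0.1514]
tool_rot: [1.0, -0.001, 0.0, -0.0]
force: [0.1, -0.6, -3.0]
finger_gap: 0.61
gripper_force: 43.5
```

apply_moves(
  claw=[-0.5,-0.5,-0.5],
  travel=[
    [0,0,0],
    [0,0,0],
    [0,0,0],
  ],
  turn=[
    [0,0,0],
    [0,0,0],
    [0,0,0],
  ],
)

```text
t: 3.37
tcp_pos: [0.5747, -0.0335, 0.1508]
tool_rot: [1.0, -0.002, -0.0, 0.0]
force: [-0.0, -0.0, -2.8]
finger_gap: 0.599
gripper_force: 43.5
```

Run:
```python
from h import *
plan(.5744,-.0328,.15,0)
s=snap('wrist','w2')
plan(.5744,-.0328,.15,0)
b=snap('top','t2')
plan(.5744,-.0328,.15,0)
for n in ('w2','t2','top0'):
    K=cloud(load(n)).reshape(-1,3)
    P=K[(abs(K[:,2]-.022)<.004)&(abs(K[:,0]-.574)<.07)&(abs(K[:,1]+.033)<.07)]
    print(n,len(P),cv2.minAreaRect((P[:,:2]*1e3).astype(np.float32)))
```

```text
t 3.37 [ 0.5747 -0.0335  0.1508] yaw -0.27 gap 0.599 F [-0.  -0.  -2.8] travel [-0.0004 -0.0008  0.0011] turn [ 0.0001  0.     -0.0015] q [-0.25  0.57  1.63 -0.    0.94  1.32]
t 3.42 [ 0.5745 -0.0339  0.1507] yaw -0.33 gap 0.602 F [-0.   0.1 -2. ] travel [-0.0002 -0.0014  0.0009] turn [ 0.0001  0.0001 -0.0018] q [-0.25  0.57  1.63 -0.    0.94  1.32]
t 3.47 [ 0.5746 -0.0342  0.1506] yaw -0.37 gap 0.599 F [-0.3 -0.1 -2.9] travel [-0.0002 -0.0017  0.0008] turn [ 0.0001  0.0001 -0.002 ] q [-0.25  0.57  1.63 -0.    0.94  1.32]
w2 12738 ((575.2914428710938, -32.299407958984375), (110.2715835571289, 109.50401306152344), 84.01293182373047)
t2 253 ((556.946533203125, -31.400501251220703), (109.94081115722656, 45.458831787109375), 82.63456726074219)
top0 947 ((574.45654296875, -32.68269729614258), (109.71028137207031, 109.87886047363281), 84.18284606933594)
```

View pics/w2.png

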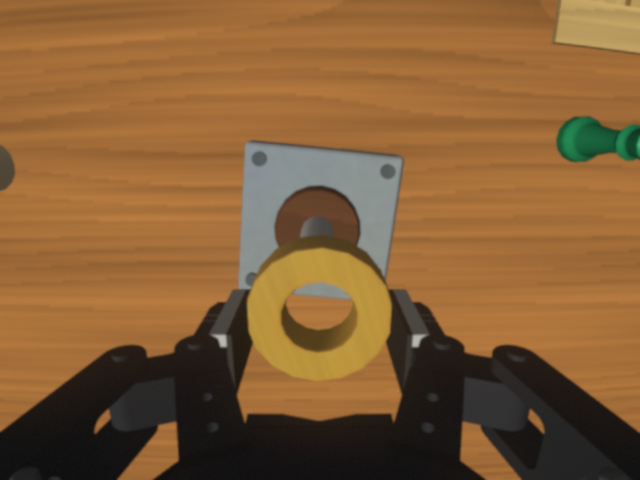

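The ring is held with its top centre at about (320,314), and the jig is behind it with the post at (317,235). I'll compare the ring centre with the post centre.

Run:
```python
from h import *
s=load('w2');K=cloud(s)
Q=K[240:390,245:395];im=s['pixels'][240:390,245:395].astype(int)
m=(im[...,0]>140)&(im[...,0]-im[...,2]>80)&(Q[...,2]>.1)
P=Q[m];print(len(P),np.percentile(P[:,2],[5,50,95]));zt=np.percentile(P[:,2],70)
T=P[abs(P[:,2]-zt)<.003];print(cv2.minEnclosingCircle((T[:,:2]*1e3).astype(np.float32)),zt)
# post above foot
P=K.reshape(-1,3);P=P[(P[:,2]>.05)&(P[:,2]<.1)&(abs(P[:,0]-.575)<.03)&(abs(P[:,1]+.033)<.03)];print(len(P),P.min(0),P.max(0))
plan(.575,-.0325,.04,0)
```

```text
10991 [0.16572498 0.16671872 0.16770106]
((577.5523681640625, -33.38618087768555), 26.785465240478516) 0.16703204340420452
370 [ 0.57846497 -0.04192687  0.05016278] [ 0.58652601 -0.02166362  0.08346428]
t 3.47 [ 0.5746 -0.0342  0.1506] yaw -0.37 gap 0.599 F [-0.3 -0.1 -2.9] travel [ 0.0006 -0.0021  0.1383] turn [ 0.0001  0.0001 -0.002 ] q [-0.25  0.57  1.63 -0.    0.94  1.32]
```

apply_moves(
  claw=[-0.5,-0.5,-0.5,-0.5,-0.5],
  travel=[
    [-0.0028,-0.0016,0.02],
    [-0.0028,-0.0016,0.05],
    [-0.0028,-0.0016,0.07],
    [-0.0028,-0.0016,0.085],
    [-0.0028,-0.0016,0.1],
  ],
  turn=[
    [0,0,0],
    [0,0,0],
    [0,0,0],
    [0,0,0],
    [0,0,0],
  ],
)

```text
t: 3.88
tcp_pos: [0.5724, -0.0332, 0.0697]
tool_rot: [1.0, -0.004, -0.0, -0.0]
force: [0.2, -0.3, -2.1]
finger_gap: 0.599
gripper_force: 43.4
```

apply_moves(
  claw=[-0.5,-0.5,-0.5,-0.5,-0.5],
  travel=[
    [0,0,0.015],
    [0,0,0.03],
    [0,0,0.037],
    [0,0,0.042],
    [0,0,0.042],
  ],
  turn=[
    [0,0,0],
    [0,0,0],
    [0,0,0],
    [0,0,0],
    [0,0,0],
  ],
)

```text
t: 4.3
tcp_pos: [0.573, -0.0321, 0.037]
tool_rot: [1.0, -0.003, 0.0, 0.0]
force: [0.8, 0.3, -1.8]
finger_gap: 0.602
gripper_force: 43.5
```

Run:
```python
from h import *
plan(.575,-.0325,.036)
```

```text
t 4.30 [ 0.573  -0.0321  0.037 ] yaw -0.30 gap 0.602 F [ 0.8  0.3 -1.8] travel [0.0025 0.0005 0.0013] turn [ 0. -0. -0.] q [-0.25  0.74  1.7  -0.    0.7   1.33]
```

apply_moves(
  claw=[-0.5,-0.5,0.6,0.7,0.7],
  travel=[
    [0,0,0.002],
    [0,0,0.002],
    [0,0,0.002],
    [0,0,0.002],
    [0,0,0.002],
  ],
  turn=[
    [0,0,0],
    [0,0,0],
    [0,0,0],
    [0,0,0],
    [0,0,0],
  ],
)

```text
t: 4.72
tcp_pos: [0.5735, -0.032, 0.0357]
tool_rot: [1.0, -0.003, 0.001, 0.0]
force: [0.2, -0.0, 0.4]
finger_gap: 0.846
gripper_force: 0.0
```

apply_moves(
  claw=[0.7,0.7,0.7,0.7,0.7],
  travel=[
    [0,0,-0.01],
    [0,0,-0.05],
    [0,0,-0.1],
    [0,0,-0.14],
    [0,0,-0.15],
  ],
  turn=[
    [0,0,0],
    [0,0,0],
    [0,0,0],
    [0,0,0],
    [0,0,0],
  ],
)

```text
t: 5.13
tcp_pos: [0.5763, -0.0326, 0.1611]
tool_rot: [1.0, -0.002, 0.005, 0.001]
force: [1.1, -0.6, 0.1]
finger_gap: 0.852
gripper_force: 0.0
```

apply_moves(
  claw=[0.7,0.7,0.7],
  travel=[
    [-0.03,0,-0.02],
    [-0.05,0,-0.02],
    [-0.05,0,-0.02],
  ],
  turn=[
    [0,0,0],
    [0,0,0],
    [0,0,0],
  ],
)

```text
t: 5.38
tcp_pos: [0.5295, -0.031, 0.172]
tool_rot: [1.0, -0.003, -0.002, -0.0]
force: [-1.1, 1.0, -0.2]
finger_gap: 0.848
gripper_force: 0.0
```

Run:
```python
from h import *
plan(.575,-.0325,.15)
s=snap('wrist','w3')
plan(.575,-.0325,.15)
K=cloud(s);P=K.reshape(-1,3);P=P[(abs(P[:,0]-.575)<.07)&(abs(P[:,1]+.033)<.07)]
T=P[(abs(P[:,2]-.022)<.004)];print(cv2.minAreaRect((T[:,:2]*1e3).astype(np.float32)))
for z in (.052,.087,.097):
    T=P[(abs(P[:,2]-z)<.0025)];print(z,len(T),T.min(0),T.max(0), cv2.minEnclosingCircle((T[:,:2]*1e3).astype(np.float32)), cv2.minAreaRect((T[:,:2]*1e3).astype(np.float32)))
cv2.imwrite('pics/w3c.png',cv2.resize(s['pixels'][150:390,200:440,::-1],(600,600),interpolation=cv2.INTER_CUBIC))
```

```text
t 5.38 [ 0.5295 -0.031   0.172 ] yaw -0.29 gap 0.848 F [-1.1  1.  -0.2] travel [0.057  0.0017 0.0273] turn [-0.0002  0.001  -0.    ] q [-0.27  0.48  1.73 -0.    0.93  1.31]
t 5.43 [ 0.5314 -0.0314  0.1716] yaw -0.31 gap 0.850 F [ 0.8  0.4 -0.1] travel [0.0545 0.0011 0.027 ] turn [-0.0001  0.0003 -0.    ] q [-0.27  0.49  1.72  0.    0.93  1.31]
((575.2955322265625, -32.206939697265625), (110.45503234863281, 110.285400390625), 83.98574829101562)
0.052 3637 [ 0.55010103 -0.05855955  0.04954588] [ 0.60315725 -0.00599373  0.05447777] ((576.6337890625, -32.051815032958984), 26.735942840576172) ((576.5579833984375, -32.244842529296875), (52.30950927734375, 53.084354400634766), 43.44229507446289)
0.087 615 [ 0.56521424 -0.042291    0.08452386] [ 0.58543323 -0.02144574  0.08949274] ((575.7251586914062, -32.03493118286133), 10.652671813964844) ((575.3765258789062, -31.858013153076172), (20.201196670532227, 20.51500129699707), 5.6802978515625)
0.097 318 [ 0.57091946 -0.0411371   0.09478497] [ 0.58012028 -0.02303516  0.09927585] ((575.5281982421875, -32.099021911621094), 9.20056438446045) ((575.406494140625, -31.9460506439209), (18.030330657958984, 5.2176513671875), 74.751220703125)
```

View pics/w3c.png

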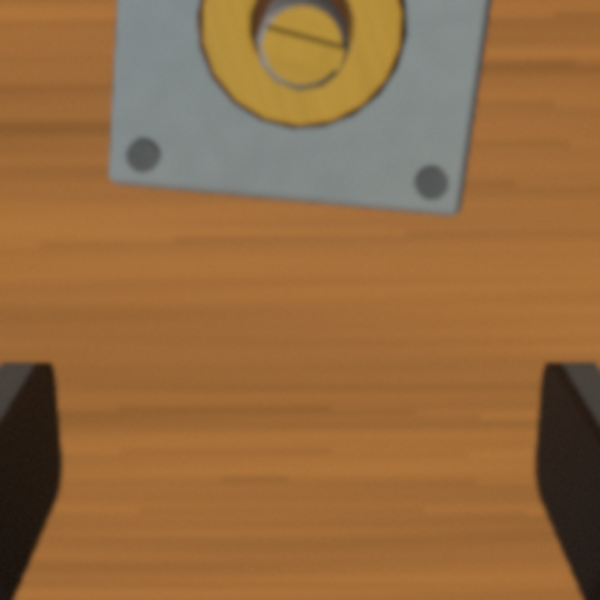

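The brass ring is seated with its top at 52 mm. The post is centred at (0.5754, -0.0320) and the tang's yaw is about 74.8°. Next is the collar.

apply_moves(
  claw=[0.7,0.7,0.7,0.7,0.7],
  travel=[
    [-0.005,-0.045,0],
    [-0.01,-0.09,0],
    [-0.015,-0.14,0.01],
    [-0.018,-0.185,0.02],
    [-0.018,-0.2,0.02],
  ],
  turn=[
    [0,0,0],
    [0,0,0],
    [0,0,0],
    [0,0,0],
    [0,0,0],
  ],
)

```text
t: 5.85
tcp_pos: [0.5181, 0.1325, 0.1534]
tool_rot: [1.0, -0.001, -0.002, -0.001]
force: [-1.1, 0.7, -0.0]
finger_gap: 0.851
gripper_force: 0.0
```

apply_moves(
  claw=[0.6,0.6,0.6,0.6,0.6],
  travel=[
    [-0.005,-0.045,0],
    [-0.01,-0.09,0],
    [-0.015,-0.14,0.01],
    [-0.017,-0.185,0.018],
    [-0.017,-0.197,0.018],
  ],
  turn=[
    [0,0,0],
    [0,0,0],
    [0,0,0],
    [0,0,0],
    [0,0,0],
  ],
)

```text
t: 6.27
tcp_pos: [0.5063, 0.2906, 0.1394]
tool_rot: [1.0, -0.001, -0.0, -0.001]
force: [0.7, -0.2, -0.2]
finger_gap: 0.803
gripper_force: 0.0
```

apply_moves(
  claw=[0.6,0.6,0.6,0.6],
  travel=[
    [0,0,0],
    [0,0,0],
    [0,0,0],
    [0,0,0],
  ],
  turn=[
    [0,0,0],
    [0,0,0],
    [0,0,0],
    [0,0,0],
  ],
)

```text
t: 6.6
tcp_pos: [0.5072, 0.2843, 0.141]
tool_rot: [1.0, -0.004, -0.0, 0.0]
force: [-0.0, -0.8, -0.4]
finger_gap: 0.801
gripper_force: 0.0
```

Run:
```python
from h import *
s=snap('wrist','w4')
P=cloud(s).reshape(-1,3);P=P[(abs(P[:,0]-.5025)<.05)&(abs(P[:,1]-.286)<.04)]
T=P[(abs(P[:,2]-.018)<.004)];c=cv2.minEnclosingCircle((T[:,:2]*1e3).astype(np.float32));print(len(T),T[:,2].mean(),c)
plan(c[0][0]/1e3,c[0][1]/1e3,.0)
```

```text
2143 0.01822367561035891 ((505.5628967285156, 286.1060485839844), 23.022756576538086)
t 6.65 [0.5071 0.2844 0.1411] yaw -0.43 gap 0.798 F [-0.1 -0.4 -0.5] travel [-0.002  -0.0022  0.1764] turn [ 0.0001 -0.     -0.    ] q [ 0.32  0.59  1.63 -0.    0.93  1.9 ]
```

View pics/w4.png

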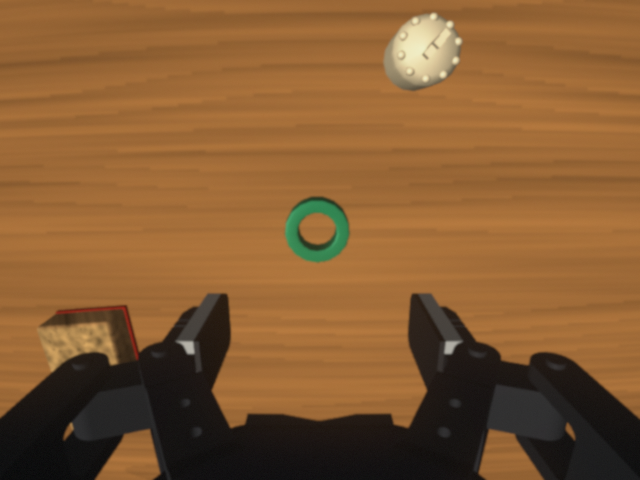

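The collar sits at (317,229), and the crown is at (425,50) with its bar visible. Descending on the collar now.

apply_moves(
  claw=[0.6,0.6,0.6,0.6,0.6],
  travel=[
    [-0.002,-0.002,0.04],
    [-0.002,-0.002,0.09],
    [-0.002,-0.002,0.14],
    [-0.002,-0.002,0.165],
    [-0.002,-0.002,0.175],
  ],
  turn=[
    [0,0,0],
    [0,0,0],
    [0,0,0],
    [0,0,0],
    [0,0,0],
  ],
)

```text
t: 7.07
tcp_pos: [0.5031, 0.2855, -0.0023]
tool_rot: [1.0, -0.004, -0.003, 0.001]
force: [-1.0, 0.5, 0.1]
finger_gap: 0.797
gripper_force: 0.0
```

apply_moves(
  claw=[0.5,0.1,-0.3,-0.6,-0.6],
  travel=[
    [0,0,0],
    [0,0,0],
    [0,0,0],
    [0,0,0],
    [0,0,0],
  ],
  turn=[
    [0,0,0],
    [0,0,0],
    [0,0,0],
    [0,0,0],
    [0,0,0],
  ],
  newtons=25,
)

```text
t: 7.48
tcp_pos: [0.5062, 0.288, 0.0026]
tool_rot: [1.0, -0.003, 0.002, -0.001]
force: [-0.1, -0.6, 2.6]
finger_gap: 0.524
gripper_force: 25.9
```

apply_moves(
  claw=[-0.6,-0.6],
  travel=[
    [0,0,0],
    [0,0,0],
  ],
  turn=[
    [0,0,0],
    [0,0,0],
  ],
)

```text
t: 7.65
tcp_pos: [0.5061, 0.288, 0.0026]
tool_rot: [1.0, -0.002, 0.002, -0.0]
force: [0.2, -0.8, 5.3]
finger_gap: 0.527
gripper_force: 26.1
```

Run:
```python
from h import *
plan(.5754,-.032,.15)
```

```text
t 7.65 [0.5061 0.288  0.0026] yaw -0.28 gap 0.527 F [ 0.2 -0.8  5.3] travel [ 0.0891  0.3994 -0.1843] turn [-0.0003 -0.001   0.    ] q [ 0.33  0.81  1.69 -0.    0.65  1.9 ]
```

apply_moves(
  claw=[-0.6,-0.6,-0.6,-0.6,-0.6],
  travel=[
    [0,0,-0.03],
    [0,0,-0.08],
    [0,0,-0.13],
    [0.005,0.02,-0.17],
    [0.01,0.05,-0.184],
  ],
  turn=[
    [0,0,0],
    [0,0,0],
    [0,0,0],
    [0,0,0],
    [0,0,0],
  ],
)

```text
t: 8.07
tcp_pos: [0.5155, 0.2498, 0.1537]
tool_rot: [1.0, -0.001, 0.005, -0.002]
force: [1.6, -0.1, 0.7]
finger_gap: 0.526
gripper_force: 25.9
```

apply_moves(
  claw=[-0.6,-0.6,-0.6,-0.6,-0.6],
  travel=[
    [0.01,0.045,0],
    [0.02,0.09,0],
    [0.03,0.135,0],
    [0.04,0.18,0],
    [0.04,0.2,0],
  ],
  turn=[
    [0,0,0],
    [0,0,0],
    [0,0,0],
    [0,0,0],
    [0,0,0],
  ],
)

```text
t: 8.48
tcp_pos: [0.5458, 0.0835, 0.1488]
tool_rot: [1.0, -0.004, 0.002, 0.001]
force: [0.4, 1.5, -0.0]
finger_gap: 0.519
gripper_force: 25.9
```

apply_moves(
  claw=[-0.6,-0.6,-0.6,-0.6,-0.6],
  travel=[
    [0.01,0.045,0],
    [0.025,0.09,0],
    [0.035,0.13,0],
    [0.0385,0.149,0],
    [0.0385,0.149,0],
  ],
  turn=[
    [0,0,0],
    [0,0,0],
    [0,0,0],
    [0,0,0],
    [0,0,0],
  ],
)

```text
t: 8.9
tcp_pos: [0.5756, -0.0358, 0.1486]
tool_rot: [1.0, -0.005, 0.001, 0.001]
force: [-0.3, -0.1, -0.8]
finger_gap: 0.522
gripper_force: 25.9
```

apply_moves(
  claw=[-0.6,-0.6,-0.6],
  travel=[
    [0,0,0],
    [0,0,0],
    [0,0,0],
  ],
  turn=[
    [0,0,0],
    [0,0,0],
    [0,0,0],
  ],
)

```text
t: 9.15
tcp_pos: [0.5734, -0.0305, 0.1481]
tool_rot: [1.0, -0.002, -0.0, -0.0]
force: [-0.6, 0.1, -0.0]
finger_gap: 0.524
gripper_force: 25.9
```

Run:
```python
from h import *
s=snap('wrist','w5');K=cloud(s)
P=K.reshape(-1,3);im=s['pixels'].reshape(-1,3).astype(int)
g=(im[:,1]-im[:,0]>30)&(P[:,2]>.12)&(abs(P[:,0]-.575)<.05)&(abs(P[:,1]+.032)<.05);T=P[g];zt=np.median(T[:,2]);T=T[abs(T[:,2]-zt)<.003]
print(len(T),zt,cv2.minEnclosingCircle((T[:,:2]*1e3).astype(np.float32)))
P=P[(abs(P[:,0]-.575)<.07)&(abs(P[:,1]+.033)<.07)]
T=P[(abs(P[:,2]-.022)<.004)];print(cv2.minAreaRect((T[:,:2]*1e3).astype(np.float32)))
plan(.5754,-.032,.15)
```

```text
7134 0.1638037003649516 ((572.8613891601562, -30.597774505615234), 23.038040161132812)
((575.5283203125, -32.343990325927734), (110.16845703125, 109.11775970458984), 84.06864166259766)
t 9.20 [ 0.5735 -0.0305  0.1481] yaw -0.19 gap 0.528 F [-0.4 -0.3  0.3] travel [ 0.0023  0.0019 -0.0023] turn [-0.0001  0.0002 -0.    ] q [-0.25  0.57  1.64  0.    0.93  1.33]
```

apply_moves(
  claw=[-0.6,-0.6,-0.6,-0.6,-0.6],
  travel=[
    [0.0031,0.0019,0.02],
    [0.0031,0.0019,0.05],
    [0.0031,0.0019,0.07],
    [0.0031,0.0019,0.09],
    [0.0031,0.0019,0.1],
  ],
  turn=[
    [0,0,0],
    [0,0,0],
    [0,0,0],
    [0,0,0],
    [0,0,0],
  ],
)

```text
t: 9.62
tcp_pos: [0.5752, -0.0319, 0.0663]
tool_rot: [1.0, -0.002, -0.002, -0.0]
force: [0.5, 0.1, -1.1]
finger_gap: 0.528
gripper_force: 25.9
```

apply_moves(
  claw=[-0.6,-0.6,-0.6,-0.6,-0.6],
  travel=[
    [0,0,0.01],
    [0,0,0.016],
    [0,0,0.0165],
    [0,0,0.017],
    [0,0,0.0175],
  ],
  turn=[
    [0,0,0],
    [0,0,0],
    [0,0,0],
    [0,0,0],
    [0,0,0],
  ],
)

```text
t: 10.03
tcp_pos: [0.5771, -0.0334, 0.0547]
tool_rot: [1.0, -0.002, 0.001, 0.0]
force: [-0.4, -0.1, -0.3]
finger_gap: 0.529
gripper_force: 26.0
```

Run:
```python
from h import *
plan(.575,-.0325,.0543)
```

```text
t 10.03 [ 0.5771 -0.0334  0.0547] yaw -0.28 gap 0.529 F [-0.4 -0.1 -0.3] travel [-0.0026 -0.0012  0.0004] turn [ 0.0001 -0.0004 -0.    ] q [-0.25  0.72  1.68 -0.    0.74  1.32]
```

apply_moves(
  claw=[-0.6,0.5,0.6,0.6,0.6],
  travel=[
    [0,0,0.0006],
    [0,0,0.0006],
    [0,0,0.0006],
    [0,0,0.0006],
    [0,0,0.0006],
  ],
  turn=[
    [0,0,0],
    [0,0,0],
    [0,0,0],
    [0,0,0],
    [0,0,0],
  ],
)

```text
t: 10.45
tcp_pos: [0.5766, -0.0335, 0.0536]
tool_rot: [1.0, -0.003, 0.0, 0.0]
force: [-1.0, 0.4, -0.7]
finger_gap: 0.801
gripper_force: 0.0
```

apply_moves(
  claw=[0.6,0.6,0.6,0.6,0.6],
  travel=[
    [0,0,-0.01],
    [0,0,-0.05],
    [0,0,-0.1],
    [0,0,-0.14],
    [0,0,-0.14],
  ],
  turn=[
    [0,0,0],
    [0,0,0],
    [0,0,0],
    [0,0,0],
    [0,0,0],
  ],
)

```text
t: 10.87
tcp_pos: [0.5811, -0.0344, 0.1728]
tool_rot: [1.0, -0.002, 0.007, 0.002]
force: [0.9, -0.0, -0.1]
finger_gap: 0.801
gripper_force: 0.0
```

apply_moves(
  claw=[0.6,0.6,0.6,0.6,0.6],
  travel=[
    [-0.03,0,0],
    [-0.05,0,0],
    [-0.05,0,0],
    [-0.05,0,0],
    [-0.05,0,0],
  ],
  turn=[
    [0,0,0],
    [0,0,0],
    [0,0,0],
    [0,0,0],
    [0,0,0],
  ],
)

```text
t: 11.28
tcp_pos: [0.5377, -0.0335, 0.1659]
tool_rot: [1.0, -0.003, 0.001, 0.0]
force: [0.6, -0.4, -0.7]
finger_gap: 0.804
gripper_force: 0.0
```

Run:
```python
from h import *
s=snap('wrist','w6')
P=cloud(s).reshape(-1,3);P=P[(abs(P[:,0]-.575)<.07)&(abs(P[:,1]+.033)<.07)]
T=P[(abs(P[:,2]-.022)<.004)];print(cv2.minAreaRect((T[:,:2]*1e3).astype(np.float32)))
for z in (.070,.087,.097):
    T=P[(abs(P[:,2]-z)<.0025)];print(z,len(T),T[:,2].mean(), cv2.minEnclosingCircle((T[:,:2]*1e3).astype(np.float32)), cv2.minAreaRect((T[:,:2]*1e3).astype(np.float32)))
plan(.5754,-.032,.15)
plan(.611,.218,.19,20)
```

```text
((575.1860961914062, -32.074440002441406), (110.55705261230469, 109.87364196777344), 83.962646484375)
0.07 2719 0.07038205705750963 ((576.1682739257812, -33.38420867919922), 22.767778396606445) ((576.20263671875, -33.60557556152344), (44.63051223754883, 44.42955780029297), 88.22488403320312)
0.087 642 0.08739229969866717 ((575.5042114257812, -31.849767684936523), 10.672262191772461) ((575.70556640625, -31.79291534423828), (20.447128295898438, 20.70265769958496), 19.643573760986328)
0.097 330 0.09749280127701367 ((575.108642578125, -31.789478302001953), 9.138581275939941) ((575.3734741210938, -31.911762237548828), (17.952150344848633, 5.304238796234131), 74.7097396850586)
t 11.33 [ 0.538  -0.0336  0.1658] yaw -0.30 gap 0.803 F [-0.  -0.1 -0.8] travel [ 0.0467 -0.0022  0.0199] turn [ 0.0001 -0.0006 -0.    ] q [-0.27  0.5   1.72  0.    0.92  1.31]
t 11.33 [ 0.538  -0.0336  0.1658] yaw -0.30 gap 0.803 F [-0.  -0.1 -0.8] travel [ 0.0897 -0.3149 -0.0302] turn [ 0.0002 -0.0006 -0.1128] q [-0.27  0.5   1.72  0.    0.92  1.31]
```

The collar is seated with its top at 70.4 mm, the post is at (0.5755, -0.0319) and the tang yaw is 74.7°. Moving to the crown.

apply_moves(
  claw=[0.6,0.6,0.6,0.6,0.6],
  travel=[
    [0.012,-0.045,-0.01],
    [0.024,-0.09,-0.02],
    [0.036,-0.135,-0.03],
    [0.048,-0.175,-0.03],
    [0.05,-0.18,-0.03],
  ],
  turn=[
    [0,0,0],
    [0,0,0],
    [0,0,0],
    [0,0,0],
    [0,0,0],
  ],
)

```text
t: 11.75
tcp_pos: [0.5802, 0.1156, 0.1903]
tool_rot: [1.0, -0.0, 0.002, -0.001]
force: [-0.7, 0.6, -0.2]
finger_gap: 0.798
gripper_force: 0.0
```

apply_moves(
  claw=[0.6,0.6,0.6,0.6,0.6],
  travel=[
    [0.012,-0.045,0],
    [0.024,-0.09,0],
    [0.036,-0.12,0],
    [0.046,-0.135,0],
    [0.046,-0.135,0],
  ],
  turn=[
    [0,0,0],
    [0,0,0],
    [0,0,0],
    [0,0,0],
    [0,0,0],
  ],
)

```text
t: 12.17
tcp_pos: [0.6168, 0.2213, 0.1892]
tool_rot: [1.0, -0.001, 0.001, -0.001]
force: [0.4, -0.7, -0.1]
finger_gap: 0.798
gripper_force: 0.0
```

apply_moves(
  claw=[0.6,0.6,0.6,0.6],
  travel=[
    [0,0,0],
    [0,0,0],
    [0,0,0],
    [0,0,0],
  ],
  turn=[
    [0,0,0],
    [0,0,0],
    [0,0,0],
    [0,0,0],
  ],
)

```text
t: 12.5
tcp_pos: [0.6145, 0.2171, 0.1895]
tool_rot: [1.0, -0.003, -0.0, 0.0]
force: [-0.5, 0.1, -1.1]
finger_gap: 0.802
gripper_force: 0.0
```

Run:
```python
from h import *
s=snap('wrist','w7')
P=cloud(s).reshape(-1,3);P=P[(abs(P[:,0]-.614)<.04)&(abs(P[:,1]-.218)<.04)]
T=P[(P[:,2]>.02)&(P[:,2]<.046)];print(len(T), cv2.minEnclosingCircle((T[:,:2]*1e3).astype(np.float32)))
for z0,z1 in ((.036,.044),(.058,.07),(.06,.07)):
    T=P[(P[:,2]>z0)&(P[:,2]<z1)];print(z0,len(T),T[:,2].max(), T.mean(0),cv2.minEnclosingCircle((T[:,:2]*1e3).astype(np.float32)), cv2.minAreaRect((T[:,:2]*1e3).astype(np.float32)))
plan(.614,.218,.19,0)
u,v=map(int,proj(s,[.614,.218,.04]));print(u,v)
u=max(60,min(u,580));v=max(60,min(v,420))
cv2.imwrite('pics/w7c.png',cv2.resize(s['pixels'][v-60:v+60,u-60:u+60,::-1],(600,600),interpolation=cv2.INTER_CUBIC))
```

```text
1108 ((620.5187377929688, 220.7386932373047), 20.02756690979004)
0.036 488 0.04399841839311472 [0.62573187 0.22053894 0.04074377] ((620.3978881835938, 220.75160217285156), 19.9494686126709) ((620.707763671875, 220.76065063476562), (39.04762268066406, 38.86587142944336), 82.14849090576172)
0.058 139 0.06464438632711053 [0.62053526 0.22079774 0.06055813] ((620.5796508789062, 220.79769897460938), 8.465436935424805) ((620.4686889648438, 220.7762908935547), (4.254826545715332, 16.672748565673828), 49.02459716796875)
0.06 58 0.06464438632711053 [0.62053369 0.22076284 0.06269006] ((620.5103149414062, 221.157470703125), 7.776994705200195) ((620.3109741210938, 220.92352294921875), (4.027016639709473, 15.17485237121582), 49.56017303466797)
t 12.55 [0.6145 0.2172 0.1897] yaw -0.37 gap 0.805 F [ 0.1 -0.3 -0.6] travel [-0.0007 -0.001  -0.0004] turn [ 0.0001  0.0001 -0.0021] q [ 0.17  0.61  1.4  -0.    1.13  1.75]
317 220
```

View pics/w7c.png

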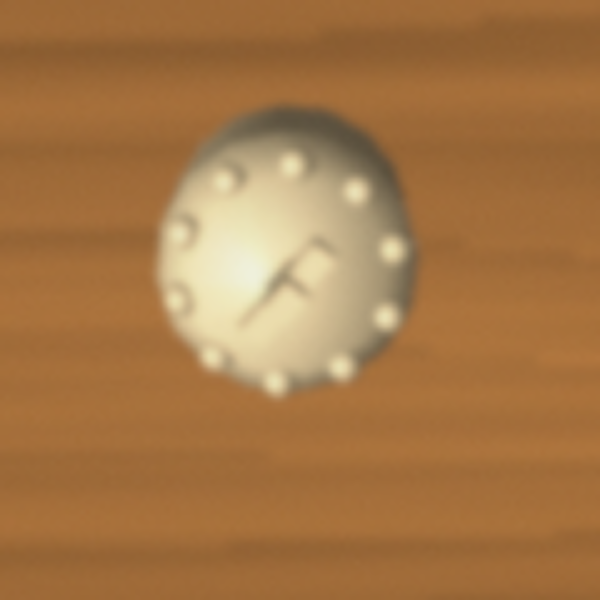

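apply_moves(
  claw=[0.4,0.4,0.4,0.4,0.4],
  travel=[
    [0.0075,-0.0045,0.03],
    [0.0075,-0.0045,0.06],
    [0.0075,-0.0045,0.09],
    [0.0075,-0.0045,0.11],
    [0.0075,-0.0045,0.12],
  ],
  turn=[
    [0,0,0.035],
    [0,0,0.07],
    [0,0,0.105],
    [0,0,0.14],
    [0,0,0.14],
  ],
)

```text
t: 12.97
tcp_pos: [0.619, 0.2209, 0.0912]
tool_rot: [0.975, -0.222, -0.002, 0.001]
force: [0.1, 0.2, 0.1]
finger_gap: 0.702
gripper_force: 0.0
```

apply_moves(
  claw=[0.4,0.4,0.4,0.4],
  travel=[
    [0,0,0],
    [0,0,0],
    [0,0,0],
    [0,0,0],
  ],
  turn=[
    [0,0,0],
    [0,0,0],
    [0,0,0],
    [0,0,0],
  ],
)

```text
t: 13.3
tcp_pos: [0.6218, 0.222, 0.0953]
tool_rot: [0.975, -0.22, 0.001, -0.001]
force: [-0.0, 0.4, -0.4]
finger_gap: 0.697
gripper_force: 0.0
```

Run:
```python
from h import *
plan(.6205,.2208,.006)
print(at_z(load('top0'),238.5,200,.016))
```

```text
t 13.30 [0.6218 0.222  0.0953] yaw -25.44 gap 0.697 F [-0.   0.4 -0.4] travel [-0.0011  0.0023  0.1116] turn [-0.0006 -0.0008  0.    ] q [0.17 0.74 1.45 0.   0.96 2.19]
[0.7302144  0.22878734 0.016     ]
```

apply_moves(
  claw=[0.4,0.4,0.4,0.4,0.4],
  travel=[
    [-0.001,0.0015,0.03],
    [-0.001,0.0015,0.06],
    [-0.001,0.0015,0.09],
    [-0.001,0.0015,0.111],
    [-0.001,0.0015,0.111],
  ],
  turn=[
    [0,0,0],
    [0,0,0],
    [0,0,0],
    [0,0,0],
    [0,0,0],
  ],
)

```text
t: 13.72
tcp_pos: [0.6174, 0.2207, 0.0023]
tool_rot: [0.975, -0.22, -0.002, 0.001]
force: [-0.6, -0.3, -1.0]
finger_gap: 0.699
gripper_force: 0.0
```

apply_moves(
  claw=[0.2,0,-0.2,-0.3,-0.3],
  travel=[
    [0,0,0],
    [0,0,0],
    [0,0,0],
    [0,0,0],
    [0,0,0],
  ],
  turn=[
    [0,0,0],
    [0,0,0],
    [0,0,0],
    [0,0,0],
    [0,0,0],
  ],
  newtons=20,
)

```text
t: 14.13
tcp_pos: [0.6209, 0.2215, 0.0068]
tool_rot: [0.975, -0.221, 0.002, -0.001]
force: [-0.4, -0.5, 5.2]
finger_gap: 0.46
gripper_force: 20.7
```

apply_moves(
  claw=[0,0.3,0.3],
  travel=[
    [0,0,0],
    [0,0,0],
    [0,0,0],
  ],
  turn=[
    [0,0,0],
    [0,0,0],
    [0,0,0],
  ],
)

```text
t: 14.38
tcp_pos: [0.6193, 0.2211, 0.0048]
tool_rot: [0.975, -0.221, -0.0, 0.0]
force: [0.1, 0.4, 0.3]
finger_gap: 0.645
gripper_force: 0.0
```

Run:
```python
from h import *
plan(.6205,.2208,.006,64.3)
```

```text
t 14.38 [0.6193 0.2211 0.0048] yaw -25.49 gap 0.645 F [0.1 0.4 0.3] travel [ 0.0016 -0.0003 -0.0015] turn [-0.000e+00  1.000e-04 -4.988e-01] q [0.17 0.86 1.48 0.   0.8  2.19]
```

apply_moves(
  claw=[0.35,0.35,0.35,0.35,0.35],
  travel=[
    [0,0,0],
    [0,0,0],
    [0,0,0],
    [0,0,0],
    [0,0,0],
  ],
  turn=[
    [0,0,-0.038],
    [0,0,-0.076],
    [0,0,-0.114],
    [0,0,-0.152],
    [0,0,-0.19],
  ],
)

```text
t: 14.8
tcp_pos: [0.6191, 0.2211, 0.0044]
tool_rot: [0.997, 0.079, -0.0, 0.0]
force: [-0.1, 0.8, 0.1]
finger_gap: 0.675
gripper_force: 0.0
```

apply_moves(
  claw=[0.35,0.35,0.35,0.35,0.35],
  travel=[
    [0,0,0],
    [0,0,0],
    [0,0,0],
    [0,0,0],
    [0,0,0],
  ],
  turn=[
    [0,0,-0.038],
    [0,0,-0.076],
    [0,0,-0.114],
    [0,0,-0.152],
    [0,0,-0.19],
  ],
)

```text
t: 15.22
tcp_pos: [0.6191, 0.2211, 0.0044]
tool_rot: [0.93, 0.369, -0.0, -0.0]
force: [0.6, -0.4, -0.2]
finger_gap: 0.674
gripper_force: 0.0
```

apply_moves(
  claw=[0.35,0.35,0.35,0.35,0.35],
  travel=[
    [0,0,0],
    [0,0,0],
    [0,0,0],
    [0,0,0],
    [0,0,0],
  ],
  turn=[
    [0,0,-0.038],
    [0,0,-0.076],
    [0,0,-0.1188],
    [0,0,-0.1188],
    [0,0,-0.1188],
  ],
)

```text
t: 15.63
tcp_pos: [0.6192, 0.2211, 0.0045]
tool_rot: [0.847, 0.531, -0.0, -0.0]
force: [-0.1, 0.1, 0.6]
finger_gap: 0.677
gripper_force: 0.0
```

apply_moves(
  claw=[0.2,0,-0.2,-0.3,-0.3],
  travel=[
    [0,0,0],
    [0,0,0],
    [0,0,0],
    [0,0,0],
    [0,0,0],
  ],
  turn=[
    [0,0,0],
    [0,0,0],
    [0,0,0],
    [0,0,0],
    [0,0,0],
  ],
  newtons=30,
)

```text
t: 16.05
tcp_pos: [0.6196, 0.2212, 0.005]
tool_rot: [0.847, 0.532, 0.0, 0.0]
force: [0.1, 0.3, 0.7]
finger_gap: 0.462
gripper_force: 30.4
```

apply_moves(
  claw=[-0.3,-0.3],
  travel=[
    [0,0,0],
    [0,0,0],
  ],
  turn=[
    [0,0,0],
    [0,0,0],
  ],
)

```text
t: 16.22
tcp_pos: [0.6196, 0.2212, 0.005]
tool_rot: [0.847, 0.532, 0.0, 0.0]
force: [-0.2, -0.3, 1.5]
finger_gap: 0.461
gripper_force: 30.4
```

Run:
```python
from h import *
plan(.5755,-.032,.15)
```

```text
t 16.22 [0.6196 0.2212 0.005 ] yaw 64.28 gap 0.461 F [-0.2 -0.3  1.5] travel [-0.309   0.0878 -0.1813] turn [ 0.0001 -0.0001 -0.    ] q [0.17 0.86 1.48 0.   0.8  0.62]
```

apply_moves(
  claw=[-0.3,-0.3,-0.3,-0.3,-0.3],
  travel=[
    [0,0,-0.03],
    [0,0,-0.08],
    [0,0,-0.13],
    [0,0,-0.17],
    [0,0,-0.181],
  ],
  turn=[
    [0,0,0],
    [0,0,0],
    [0,0,0],
    [0,0,0],
    [0,0,0],
  ],
)

```text
t: 16.63
tcp_pos: [0.6228, 0.2219, 0.1557]
tool_rot: [0.847, 0.532, 0.005, 0.002]
force: [1.2, -0.1, 0.1]
finger_gap: 0.462
gripper_force: 30.6
```

apply_moves(
  claw=[-0.3,-0.3,-0.3,-0.3,-0.3],
  travel=[
    [-0.03,0.008,0],
    [-0.07,0.019,0],
    [-0.11,0.031,0],
    [-0.15,0.042,0],
    [-0.19,0.0533,0],
  ],
  turn=[
    [0,0,0],
    [0,0,0],
    [0,0,0],
    [0,0,0],
    [0,0,0],
  ],
)

```text
t: 17.05
tcp_pos: [0.5907, 0.0646, 0.1488]
tool_rot: [0.847, 0.532, -0.001, -0.0]
force: [-0.2, -0.6, -1.0]
finger_gap: 0.464
gripper_force: 30.5
```

apply_moves(
  claw=[-0.3,-0.3,-0.3,-0.3,-0.3],
  travel=[
    [-0.035,0.01,0],
    [-0.07,0.019,0],
    [-0.1,0.029,0],
    [-0.119,0.0334,0],
    [-0.119,0.0334,0],
  ],
  turn=[
    [0,0,0.038],
    [0,0,0.076],
    [0,0,0.114],
    [0,0,0.152],
    [0,0,0.19],
  ],
)

```text
t: 17.47
tcp_pos: [0.5737, -0.0349, 0.1487]
tool_rot: [0.967, 0.255, -0.001, 0.0]
force: [0.9, 1.2, -0.8]
finger_gap: 0.467
gripper_force: 30.5
```

apply_moves(
  claw=[-0.3,-0.3,-0.3,-0.3,-0.3],
  travel=[
    [0,0,0],
    [0,0,0],
    [0,0,0],
    [0,0,0],
    [0,0,0],
  ],
  turn=[
    [0,0,0.038],
    [0,0,0.076],
    [0,0,0.114],
    [0,0,0.152],
    [0,0,0.167],
  ],
)

```text
t: 17.88
tcp_pos: [0.574, -0.0316, 0.1487]
tool_rot: [1.0, -0.002, -0.001, -0.0]
force: [0.1, -0.1, -0.1]
finger_gap: 0.461
gripper_force: 30.5
```

apply_moves(
  claw=[-0.3,-0.3,-0.3,-0.3,-0.3],
  travel=[
    [0,0,0],
    [0,0,0],
    [0,0,0],
    [0,0,0],
    [0,0,0],
  ],
  turn=[
    [0,0,0],
    [0,0,0],
    [0,0,0],
    [0,0,0],
    [0,0,0],
  ],
)

```text
t: 18.3
tcp_pos: [0.5746, -0.0316, 0.1495]
tool_rot: [1.0, 0.001, -0.0, 0.0]
force: [0.7, -0.6, -0.2]
finger_gap: 0.461
gripper_force: 30.5
```

Run:
```python
from h import *
plan(.5747,-.0316,.105,0)
s=snap('wrist','w8')
K=cloud(s)
P=K.reshape(-1,3);P=P[(abs(P[:,0]-.575)<.07)&(abs(P[:,1]+.033)<.07)]
T=P[(abs(P[:,2]-.022)<.004)];print(cv2.minAreaRect((T[:,:2]*1e3).astype(np.float32)))
for z0,z1 in ((.165,.191),(.203,.22)):
    T=P[(P[:,2]>z0)&(P[:,2]<z1)&(abs(P[:,0]-.5747)<.025)&(abs(P[:,1]+.0316)<.0235)];print(len(T),T[:,2].max(), cv2.minEnclosingCircle((T[:,:2]*1e3).astype(np.float32)), cv2.minAreaRect((T[:,:2]*1e3).astype(np.float32)))
plan(.5747,-.0316,.105,0)
```

```text
t 18.30 [ 0.5746 -0.0316  0.1495] yaw 0.07 gap 0.461 F [ 0.7 -0.6 -0.2] travel [ 0.0001 -0.      0.0556] turn [0.     0.0001 0.0004] q [-0.25  0.57  1.64 -0.    0.94  1.32]
((575.593017578125, -32.3397216796875), (110.12997436523438, 109.09981536865234), 84.19932556152344)
10911 0.19099982221834366 ((576.9998779296875, -31.631378173828125), 25.15522003173828) ((576.6345825195312, -32.444618225097656), (39.126705169677734, 46.83042526245117), 5.3409342765808105)
2138 0.2199972533622395 ((588.8544921875, -31.596515655517578), 23.65472984313965) ((582.1185302734375, -31.624370574951172), (21.0802059173584, 46.96206283569336), 0.23698216676712036)
t 18.35 [ 0.5746 -0.0316  0.1496] yaw 0.05 gap 0.465 F [ 0.5 -0.3 -1.3] travel [0.0001 0.     0.0557] turn [-0.      0.0001  0.0003] q [-0.25  0.57  1.64  0.    0.94  1.32]
```

View pics/w8.png

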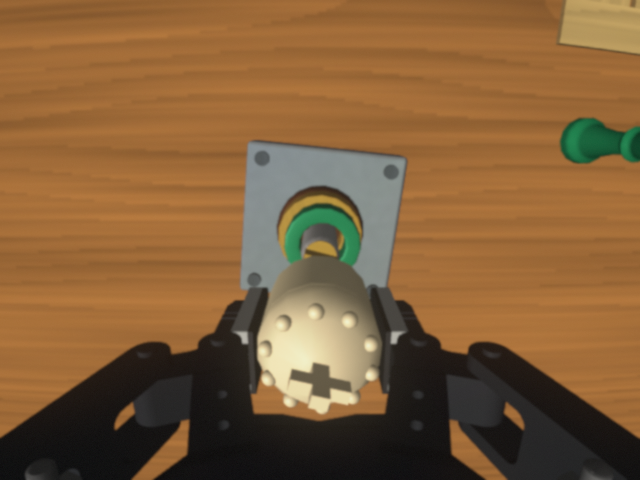

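The crown hangs over the post, with the cross bar at (290,375)–(352,388) running along the tang. Lowering in steps while watching the force.

apply_moves(
  claw=[-0.3,-0.3,-0.3,-0.3,-0.3],
  travel=[
    [0,0,0.02],
    [0,0,0.04],
    [0,0,0.05],
    [0,0,0.055],
    [0,0,0.055],
  ],
  turn=[
    [0,0,0],
    [0,0,0],
    [0,0,0],
    [0,0,0],
    [0,0,0],
  ],
)

```text
t: 18.77
tcp_pos: [0.5742, -0.0315, 0.1048]
tool_rot: [1.0, 0.0, -0.001, -0.0]
force: [1.6, 0.1, 0.1]
finger_gap: 0.46
gripper_force: 30.5
```

apply_moves(
  claw=[-0.3,-0.3,-0.3,-0.3,-0.3],
  travel=[
    [0,0,0],
    [0,0,0.005],
    [0,0,0.01],
    [0,0,0.014],
    [0,0,0.016],
  ],
  turn=[
    [0,0,0],
    [0,0,0],
    [0,0,0],
    [0,0,0],
    [0,0,0],
  ],
)

```text
t: 19.18
tcp_pos: [0.5746, -0.0316, 0.0925]
tool_rot: [1.0, 0.0, -0.0, -0.0]
force: [0.3, 0.5, -1.2]
finger_gap: 0.459
gripper_force: 30.5
```

apply_moves(
  claw=[-0.3,-0.3,-0.3,-0.3],
  travel=[
    [0,0,0.001],
    [0,0,0.002],
    [0,0,0.003],
    [0,0,0.003],
  ],
  turn=[
    [0,0,0],
    [0,0,0],
    [0,0,0],
    [0,0,0],
  ],
)

```text
t: 19.52
tcp_pos: [0.5747, -0.0316, 0.0903]
tool_rot: [1.0, 0.0, -0.0, -0.0]
force: [0.9, -0.5, -0.8]
finger_gap: 0.461
gripper_force: 30.5
```

Run:
```python
from h import *
plan(.5747,-.0316,.075,0)
```

```text
t 19.52 [ 0.5747 -0.0316  0.0903] yaw 0.03 gap 0.461 F [ 0.9 -0.5 -0.8] travel [ 0.     -0.      0.0192] turn [-0.      0.      0.0002] q [-0.25  0.66  1.67 -0.    0.81  1.32]
```

apply_moves(
  claw=[-0.3,-0.3,-0.3,-0.3,-0.3],
  travel=[
    [0,0,0.002],
    [0,0,0.004],
    [0,0,0.005],
    [0,0,0.006],
    [0,0,0.006],
  ],
  turn=[
    [0,0,0],
    [0,0,0],
    [0,0,0],
    [0,0,0],
    [0,0,0],
  ],
)

```text
t: 19.93
tcp_pos: [0.5746, -0.0316, 0.0854]
tool_rot: [1.0, 0.0, -0.0, -0.0]
force: [-0.3, 0.5, -0.6]
finger_gap: 0.458
gripper_force: 30.5
```

apply_moves(
  claw=[-0.3,-0.3,-0.3,-0.3,-0.3],
  travel=[
    [0,0,0.001],
    [0,0,0.002],
    [0,0,0.003],
    [0,0,0.004],
    [0,0,0.004],
  ],
  turn=[
    [0,0,0],
    [0,0,0],
    [0,0,0],
    [0,0,0],
    [0,0,0],
  ],
)

```text
t: 20.35
tcp_pos: [0.5746, -0.0316, 0.0823]
tool_rot: [1.0, 0.0, -0.0, -0.0]
force: [-0.0, 0.2, -1.1]
finger_gap: 0.461
gripper_force: 30.5
```

apply_moves(
  claw=[-0.3,-0.3,-0.3,-0.3],
  travel=[
    [0,0,0.0005],
    [0,0,0.001],
    [0,0,0.0015],
    [0,0,0.0015],
  ],
  turn=[
    [0,0,0],
    [0,0,0],
    [0,0,0],
    [0,0,0],
  ],
)

```text
t: 20.68
tcp_pos: [0.5747, -0.0316, 0.0812]
tool_rot: [1.0, 0.0, -0.0, -0.0]
force: [0.7, 0.5, 0.2]
finger_gap: 0.465
gripper_force: 30.5
```

apply_moves(
  claw=[-0.3,-0.3,-0.3,-0.3],
  travel=[
    [0,0,0.0005],
    [0,0,0.001],
    [0,0,0.0015],
    [0,0,0.0015],
  ],
  turn=[
    [0,0,0],
    [0,0,0],
    [0,0,0],
    [0,0,0],
  ],
)

```text
t: 21.02
tcp_pos: [0.5747, -0.0316, 0.08]
tool_rot: [1.0, 0.0, -0.0, -0.0]
force: [0.3, 0.3, 0.0]
finger_gap: 0.459
gripper_force: 30.5
```

apply_moves(
  claw=[-0.3,-0.3,-0.3,-0.3],
  travel=[
    [0,0,0.0005],
    [0,0,0.001],
    [0,0,0.0015],
    [0,0,0.0015],
  ],
  turn=[
    [0,0,0],
    [0,0,0],
    [0,0,0],
    [0,0,0],
  ],
)

```text
t: 21.35
tcp_pos: [0.5747, -0.0316, 0.0787]
tool_rot: [1.0, 0.0, -0.0, -0.0]
force: [0.4, 0.4, -1.4]
finger_gap: 0.463
gripper_force: 30.5
```

apply_moves(
  claw=[-0.3,-0.3,-0.3,-0.3],
  travel=[
    [0,0,0.0005],
    [0,0,0.001],
    [0,0,0.0015],
    [0,0,0.0015],
  ],
  turn=[
    [0,0,0],
    [0,0,0],
    [0,0,0],
    [0,0,0],
  ],
)

```text
t: 21.68
tcp_pos: [0.5747, -0.0316, 0.0775]
tool_rot: [1.0, 0.0, -0.0, -0.0]
force: [1.1, -0.2, -0.7]
finger_gap: 0.461
gripper_force: 30.5
```

apply_moves(
  claw=[-0.3,-0.3,-0.3,-0.3],
  travel=[
    [0,0,0.0007],
    [0,0,0.0015],
    [0,0,0.002],
    [0,0,0.002],
  ],
  turn=[
    [0,0,0],
    [0,0,0],
    [0,0,0],
    [0,0,0],
  ],
)

```text
t: 22.02
tcp_pos: [0.5746, -0.0316, 0.0759]
tool_rot: [1.0, 0.0, -0.0, -0.0]
force: [-0.3, -0.2, -0.8]
finger_gap: 0.462
gripper_force: 30.5
```

apply_moves(
  claw=[-0.3,-0.3,-0.3],
  travel=[
    [0,0,0.0005],
    [0,0,0.001],
    [0,0,0.001],
  ],
  turn=[
    [0,0,0],
    [0,0,0],
    [0,0,0],
  ],
)

```text
t: 22.27
tcp_pos: [0.5747, -0.0316, 0.0752]
tool_rot: [1.0, 0.0, -0.0, -0.0]
force: [-0.3, 0.6, -1.2]
finger_gap: 0.463
gripper_force: 30.5
```

apply_moves(
  claw=[-0.3,-0.3,-0.3],
  travel=[
    [0,0,0.0005],
    [0,0,0.001],
    [0,0,0.001],
  ],
  turn=[
    [0,0,0],
    [0,0,0],
    [0,0,0],
  ],
)

```text
t: 22.52
tcp_pos: [0.5748, -0.0316, 0.0749]
tool_rot: [1.0, 0.0, 0.0, 0.0]
force: [-1.9, 0.5, 3.9]
finger_gap: 0.462
gripper_force: 30.9
```

Contact with the collar came at the expected height, at 4 N. Releasing and rising.

apply_moves(
  claw=[-0.1,0.1,0.4,0.4,0.4],
  travel=[
    [0,0,-0.0006],
    [0,0,-0.0006],
    [0,0,-0.0006],
    [0,0,-0.0006],
    [0,0,-0.0006],
  ],
  turn=[
    [0,0,0],
    [0,0,0],
    [0,0,0],
    [0,0,0],
    [0,0,0],
  ],
)

```text
t: 22.93
tcp_pos: [0.5747, -0.0316, 0.0748]
tool_rot: [1.0, 0.0, -0.0, -0.0]
force: [0.4, 0.1, -0.3]
finger_gap: 0.698
gripper_force: 0.0
```

apply_moves(
  claw=[0.5,0.5,0.5,0.5,0.5],
  travel=[
    [0,0,-0.02],
    [0,0,-0.06],
    [0,0,-0.1],
    [0,0,-0.14],
    [0,0,-0.16],
  ],
  turn=[
    [0,0,0],
    [0,0,0],
    [0,0,0],
    [0,0,0],
    [0,0,0],
  ],
)

```text
t: 23.35
tcp_pos: [0.5765, -0.032, 0.2067]
tool_rot: [1.0, 0.0, 0.003, 0.001]
force: [1.5, 0.5, 0.5]
finger_gap: 0.744
gripper_force: 0.0
```

apply_moves(
  claw=[0.5,0.5,0.5,0.5,0.5],
  travel=[
    [-0.03,0,0],
    [-0.06,0,0],
    [-0.06,0,0],
    [-0.06,0,0],
    [-0.06,0,0],
  ],
  turn=[
    [0,0,0],
    [0,0,0],
    [0,0,0],
    [0,0,0],
    [0,0,0],
  ],
)

```text
t: 23.77
tcp_pos: [0.5275, -0.0319, 0.2031]
tool_rot: [1.0, 0.0, 0.001, 0.0]
force: [0.8, -0.5, -0.3]
finger_gap: 0.752
gripper_force: 0.0
```

Run:
```python
from h import *
s=snap('wrist','w9');K=cloud(s)
P=K.reshape(-1,3);P=P[(abs(P[:,0]-.575)<.04)&(abs(P[:,1]+.032)<.04)]
T=P[P[:,2]>.125];print(len(T),T[:,2].max(),np.percentile(T[:,2],90),cv2.minAreaRect((T[:,:2]*1e3).astype(np.float32)))
T=P[(P[:,2]>.095)&(P[:,2]<.112)];print(cv2.minEnclosingCircle((T[:,:2]*1e3).astype(np.float32)))
T=P[abs(P[:,2]-.07)<.003];print('collar',len(T),T[:,2].mean() if len(T) else 0)
plan(.5,0,.2)
a=snap('scene','scene9')
cv2.imwrite('pics/fin.png',np.hstack([cv2.resize(a['pixels'][180:310,230:400,::-1],(400,306)),cv2.resize(s['pixels'][:,:,::-1],(400,306))]))
```

```text
31852 0.346424090646 0.29992734928462084 ((547.1784057617188, -37.95919418334961), (67.56771087646484, 72.60515594482422), 54.10933303833008)
((575.8123779296875, -31.476900100708008), 19.866920471191406)
collar 379 0.07027525397025448
t 23.82 [ 0.5279 -0.0319  0.203 ] yaw 0.03 gap 0.747 F [ 0.1 -0.6  0.5] travel [-0.0348 -0.0399  0.0037] turn [ 0.0001 -0.0005 -0.    ] q [-0.27  0.44  1.7   0.    1.    1.3 ]
```

View pics/fin.png

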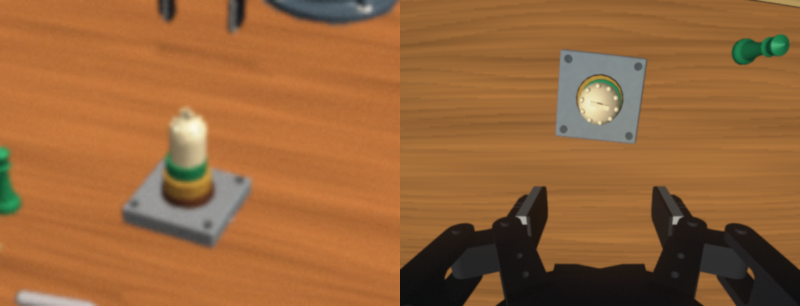

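The stack on the foot is brass at (188,183), green at (187,167) and crown at (187,140), with no visible gap, and the gripper is clear. One height check, then hand in.

Run:
```python
from h import *
P=cloud(load('w9')).reshape(-1,3);P=P[np.hypot(P[:,0]-.5755,P[:,1]+.032)<.015]
P=P[P[:,2]<.16];z=np.sort(P[:,2])[-20:];print(z[[0,10,-1]])
if z[10]<.136: print(manip.sign_off())
```

```text
[0.13396227 0.13452141 0.13557512]
the job is handed in; nothing more can be done
None
```

The weighted king is built and handed in: the brass ring is on the foot, the green collar is on it, and the crown is home over the tang (lined up by camera, so it dropped in without turning), with about 4 N at contact, the gripper clear and 24 s of the 72 s used.

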